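# Fit the frying thermometer and set the hotplate dial

### The arm

A 6-joint arm with a two-finger parallel gripper is mounted at the origin on the work surface. World frame = base frame: x ahead of the robot, y to its left, z up, the work surface at z = 0. Lengths are in m, angles in rad, forces in N, time in s.
With the tool pointing down it reaches from about 0.225 to 0.875 m from the base axis. Payload 3.4 kg.
Tool frame: the origin (TCP) lies midway between the tips of the shut fingers; the grasp point (between the pads) lies behind it (env.grip_point_offset is the z of the grasp point in the tool frame, in m); z points along the fingers, y is the direction in which the jaws open and shut (so a half turn about z gives the same grasp; the last joint's range is limited). The gripper opens to 85 mm and grips with 20 to 120 N. Pads are 22 mm wide; open, the fingers measure 114 mm over their backs; the gripper's body (76 mm by 85 mm) begins 54 mm behind the grasp point. The pads swing forward as they close: fully open they stand 13 mm farther back than shut.
Start: joints at [-1.226, 0.276, 1.505, -0, 1.361, -0.121], TCP at [0.258, -0.514, 0.203] pointing down, gripper open.
Joint ranges: [-2.89, 2.89], [-0.75, 2.08], [0.22, 2.7], [-1.18, 4.32], [0.11, 2.71], [-2.7, 2.7]. Speed limits (rad/s): [2.57, 2.57, 3.14, 3.14, 3.14, 3.14].

### API

Orientations are given as a unit quaternion [w, x, y, z].
In Python, from plant import env gives the robot as it stands.
- The arm moves only by the tool step_arm, never from a script. Its argument "series" is a list of rows, each a list of 7 numbers: the turn, a rotation vector about the tool's x, y, z in degrees, then the shift along the tool's x, y, z in m, then the opening in per cent of the stroke, from 0 (shut) to 100 (fully open). In form: [[ax, ay, az, dx, dy, dz, jaw], ...]. A call has exactly 8 rows; each row is the pose to reach, as a shift and turn from the pose commanded when the call began, along the tool's axes at that moment; what a row does not reach only later rows make up. A row lasts 1/10 s, in which the tool goes at most 50 mm and 8.59 degrees, less where a joint would pass 70% of its speed; a pose out of reach is approached as far as the arm can. A call with a gripper value outside its range is refused whole. The fingers move at their own pace and stop on an object; "force" is the grip in N (left out, the last holds). Time passes only in rows, so rows that repeat a pose let the fingers close, or fill a call up. It gives the time, the measured TCP pose, the force and the opening at its end, in the units of the state.
- env.sense(): the state, without advancing time (a new reading comes with each control period).
- env.get_image(name): name is "scene" or "top"; returns a dict with "pixels" (480x640x3 uint8, blue, green, red), "fx", "fy", "cx", "cy" (pixels), "cam_to_world" (4x4, takes a point from camera to world coordinates). Camera axes: x right, y down, z forward; pixel columns grow to the right and rows downward; lengths in m; the calibration is good to about 2 mm. A picture is of the moment at which its call begins. There is no depth.
- env.job_done(): hands the job in, once; it reports no verdict.
The state is a dict: "time_s": time; "joint_positions": joint angles; "qd": joint speeds; "joint_torque": joint torques, N m; "position": TCP position; "tool_rot": TCP orientation; "contact_force": force on the tool from outside, world axes, zero at the start; "wrist_torque": the same for the moment, N m; "gripper_width": finger opening in m.
Only numpy, scipy, OpenCV 4.12 (cv2) and the standard library are available. Lean on these libraries where they do the work, as an engineer would, in place of code of your own. Each camera call takes 0.05 s, during which the arm holds its last target. There are 200 camera calls.

### The job

Get the pot ready for frying tostones: take the dial thermometer out of the wooden tool block and lower it into the steel sleeve clipped to the pot's rim, keeping hold of it until most of the stem is in, so that it ends fully home and upright with its collar resting on the sleeve. Turn the hotplate's dial until the white pointer on its rim stands at the long raised bar at the back of the dial, on the side towards the pot. Keep the pot centred on the plate, leave the other kitchen things where they are, and let go of everything.

Things in the scene. Friction and masses are not known exactly. Their poses are not given: they have to be found in the camera images.
- hotplate: Fixed steel hotplate, 318 mm long (x), 250 mm wide (y), 71 mm high. Origin on the table, 168 mm behind its front edge; +x runs from front to back. It stands turned, its front facing the robot and somewhat to the robot's right. Its front 102 mm is a panel sloping up at 30 degrees from a 12 mm high lip (x = -168 mm) to the top (x = -66 mm), the dial at its centre. An iron plate 176 mm across lies on the top.
- plate (a point): Centre of the top of the round iron plate, 80 mm above the table.
- dial (a joint): Angle of the dial about the panel's normal (which leans 30 degrees from vertical towards the front edge of the hotplate, that is towards the hotplate's -x). 0 rad: the white pointer stands at the long bar. Grows clockwise as seen from in front of the panel or above; range -2.3 to 1.4 rad. It stays where it is left (friction about 0.1 N m, no spring, no clicks). It starts turned anticlockwise of the bar.
- dial_grip (a point): Point on the dial's axis, 24 mm out from the panel. The point's z axis is the dial's axis pointing out of the panel, its x axis points to the white pointer. The dial: a black round skirt 74 mm across whose top is 9 mm off the panel, and across it a straight black grip bar 64 mm long (along point x), 15 mm wide (point y), standing from 9 to 36 mm off the panel (15 mm below to 12 mm above this point). The bar looks the same at both ends.
- dial_pointer (a point): Tip of the white pointer: a block 10 mm wide on the edge of the skirt, 43 mm from the dial's axis and 6 mm off the panel.
- mark (a point): The long raised bar on the panel, 12 mm long (radially) and 8 mm wide, its middle 52 mm from the dial's axis straight up the slope, between the dial and the pot: at the far rim of the dial as the robot sees it. The other settings are round 7 mm studs on the same circle.
- pot: Pale blue enamel pot with dark rim, 160 mm across, 90 mm high, 3 mm wall, about 0.85 kg, loose, standing on the iron plate; origin under its centre. Two loop handles at its +y and -y sides reach 109 mm from its axis. The sleeve is clipped to the rim at its +x side, which faces roughly the front of the hotplate.
- sleeve_mouth (a point): Centre of the top of the vertical steel sleeve, 110 mm above the pot's underside (20 mm above the rim) and 56 mm from the pot's axis towards the pot's +x. The sleeve is a tube 50 mm long, 13 mm inside, flared at the mouth to 19 mm inside and 23 mm outside; it is fixed to the pot, open below, inside the wall.
- tool_block: Bamboo block 110 mm (x) by 70 mm (y), 112 mm high, with three vertical 13 mm holes in a row along x, 36 mm apart; the thermometer stands in the middle one. Fixed; origin under its centre. It stands to the left or the right, in front of the hotplate.
- thermometer: Frying thermometer, 90 g, loose, starting upright with its collar on the block. Origin at the tip of its stem, z up along the stem. Stem 7 mm thick and 100 mm long, collar 26 mm across from z = 100 to 112 mm, round steel head 50 mm across from z = 112 to 129 mm with the dial face on top.
- thermometer_collar (a point): Centre of the collar's underside, 100 mm above the stem's tip; it lies on the sleeve mouth when the thermometer is fully home.
- clear_box: Bystander: clear plastic box with snap lid, 158 x 118 x 82 mm, loose. On the other side of the hotplate from the tool block.
- tostonera: Bystander: open wooden tostonera lying flat, 328 x 100 mm and 24 mm high, loose.
- spoon: Bystander: wooden stirring spoon 280 mm long, lying in front of the hotplate.
- plantain_bowl: Bystander: white bowl 210 mm across with green plantains, about 110 mm high.
- oil_bottle: Bystander: oil bottle, 68 mm across and 235 mm high.
- salt_jar: Bystander: glass jar with steel cap, 72 mm across and 85 mm high.
- plates: Bystander: stack of plates 200 mm across and 47 mm high.
- skimmer: Bystander: wire skimmer lying flat, disc 110 mm across, handle 145 mm long.
Mind the look-alikes: they are no part of the job. What is shaped like the thermometer but blue or yellow is not meant.

How it is judged:
On the way:
1. the thermometer, still held by the fingers, has its stem at least 55 mm down the sleeve (horizontal distance between thermometer and sleeve_mouth below 0.008 m and z of thermometer in the frame of sleeve_mouth below -0.055 m and contact force between the fingers and thermometer above 0.5 N), for 0.1 s.
At the end, for the whole second after the job is handed in: The thermometer stands upright (within 7 degrees) and at rest in the pot's sleeve, its collar within 4 mm of the sleeve's mouth; the dial's pointer is within 0.10 rad (6 degrees) of the long bar; the pot stands upright on the plate, centred within 20 mm; nothing is held (horizontal distance between thermometer and sleeve_mouth below 0.008 m and z of thermometer_collar in the frame of sleeve_mouth below 0.004 m and angle between thermometer's own z axis and vertical below 0.12 rad and linear speed of each of thermometer, pot below 0.02 m/s and value of joint dial between -0.1 and 0.1 rad and horizontal distance between pot and plate below 0.02 m and angle between pot's own z axis and vertical below 0.05 rad); the robot touches nothing.
It fails at once if one of the other kitchen things (box, tostonera, spoon, bowl, bottle, jar, plates, skimmer) is moved more than 30 mm from its place (distance of any of clear_box, tostonera, spoon, plantain_bowl, oil_bottle, salt_jar, plates, skimmer from where it was at the start of the episode above 0.03 m).
It also fails if it takes over 64 s, if anything falls off the work surface, if the arm or the gripper's body presses on something with over 40 N, if the wrist force passes 120 N, or if a joint passes its speed limit or range.

## Working session

There is one attempt and no reset: what is moved stays moved. The work goes in short steps, Python scripts to look and compute and a tool call to move; the robot and the scene stay as the last step left them, time stands still between calls to the robot, and variables do not carry over. Pictures are saved under pics/ and viewed, about 8 in all and at most 12, crops included, and the job is handed in when it is done.

Besides the shell and the picture viewer there is one more tool, called after "Request:" as name(argument=value, ...), one argument or row to a line, values as JSON. step_arm: Moves the arm, as the interface text tells. Its arguments: {"type":"object","properties":{"series":{"type":"array","items":{"type":"array","items":{"type":"number"}}},"force":{"type":"number"}},"required":["series"]}

```bash
ls; mkdir -p pics; cat > h.py <<'E'
import numpy as np, cv2
from plant import env
def grab(name,fn=None):
    im=env.get_image(name)
    if fn: cv2.imwrite('pics/'+fn,im['pixels'])
    return im
def ray(im,u,v):
    T=np.array(im['cam_to_world']); d=T[:3,:3]@np.array([(u-im['cx'])/im['fx'],(v-im['cy'])/im['fy'],1.]); return T[:3,3],d
def onz(im,u,v,z):
    o,d=ray(im,u,v); return o+d*(z-o[2])/d[2]
def proj(im,p):
    T=np.array(im['cam_to_world']); c=T[:3,:3].T@(np.array(p)-T[:3,3]); return np.array([im['fx']*c[0]/c[2]+im['cx'],im['fy']*c[1]/c[2]+im['cy']])
def tri(a,pa,b,pb):
    o1,d1=ray(a,*pa);o2,d2=ray(b,*pb); s=np.linalg.lstsq(np.c_[d1,-d2],o2-o1,rcond=None)[0]
    A=o1+s[0]*d1;B=o2+s[1]*d2; return (A+B)/2,np.linalg.norm(A-B)
E
python3 - <<'E'
from h import *
a=grab('scene','s0.png');b=grab('top','t0.png')
for i in(a,b): print(i['fx'],np.round(i['cam_to_world'],3).tolist())
print(env.sense(),env.grip_point_offset)
E
```

```text
pics
490.8340952915506 [[0.607, 0.478, -0.636, 1.291], [0.795, -0.385, 0.469, -0.577], [-0.021, -0.79, -0.613, 0.916], [0.0, 0.0, 0.0, 1.0]]
471.34726843768624 [[0.017, -0.992, 0.125, 0.368], [-1.0, -0.016, 0.008, 0.001], [-0.006, -0.125, -0.992, 1.186], [0.0, 0.0, 0.0, 1.0]]
{'time_s': 0.1, 'joint_positions': array([-1.22599380e+00,  2.76549609e-01,  1.50600630e+00, -8.27573391e-06,
        1.36073154e+00, -1.20960466e-01]), 'qd': array([ 1.26067033e-04, -2.07982029e-03, -2.18154342e-03, -9.29898840e-04,
       -1.56241205e-05,  1.13910790e-04]), 'joint_torque': array([ 1.56874958e-03, -4.17699802e+01, -2.46404904e+01, -1.78743103e-04,
        5.82070483e-03,  1.22300570e-06]), 'position': array([ 0.25806818, -0.51324403,  0.20241618]), 'tool_rot': array([-8.41645477e-04,  9.73004888e-01,  2.30782949e-01, -9.86647746e-05]), 'contact_force': array([-0.02717792,  0.73671622,  1.13702426]), 'wrist_torque': array([ 0.03095679,  0.01408302, -0.03226415]), 'gripper_width': 0.08562041494994611} -0.0187
```

View pics/s0.png

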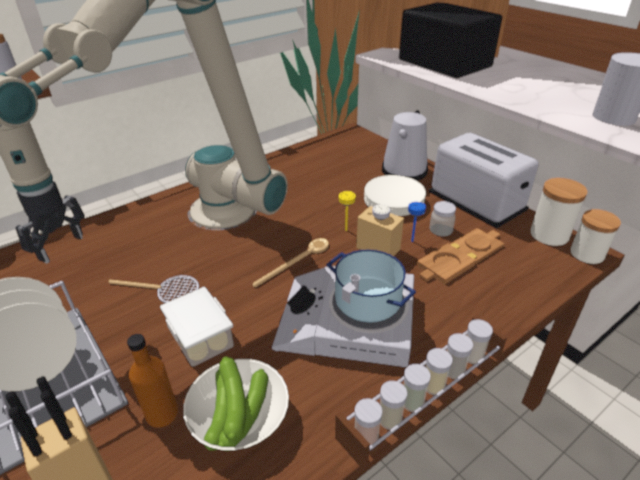

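View pics/t0.png

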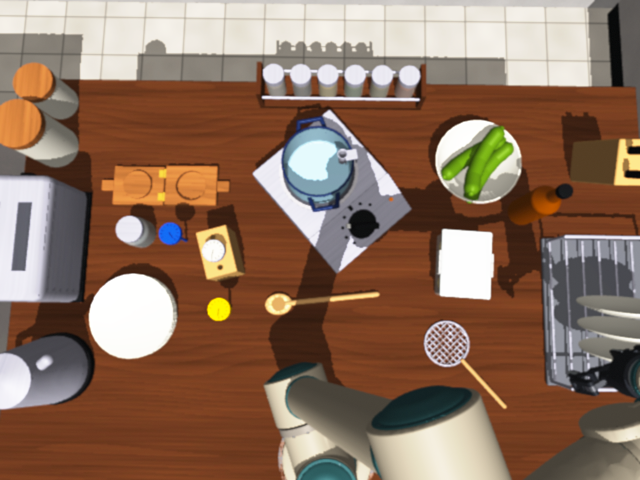

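The scene view has three thermometer-shaped objects: a steel head in the bamboo block (top 213,250; scene 380,213), a blue one (top 170,233; scene 417,208) and a yellow one (top 219,310; scene 347,197). I choose the steel one in the block. The pot is at top (318,165), its sleeve at about (347,155), and the dial at (362,224). I'll check these in a close crop.

```bash
python3 - <<'E'
from h import *
a=cv2.imread('pics/s0.png');b=cv2.imread('pics/t0.png')
A=cv2.resize(a[200:320,270:430],(800,600),interpolation=cv2.INTER_CUBIC)
B=cv2.resize(b[100:285,185:425],None,fx=3.3,fy=3.2,interpolation=cv2.INTER_CUBIC)
cv2.imwrite('pics/ca.png',A);cv2.imwrite('pics/cb.png',B)
E
```

```text
(no output)
```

View pics/ca.png

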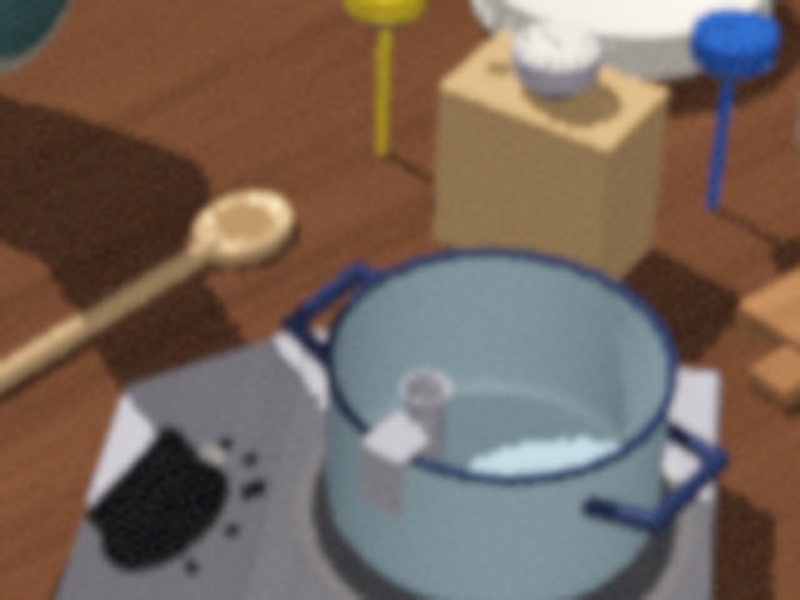

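View pics/cb.png

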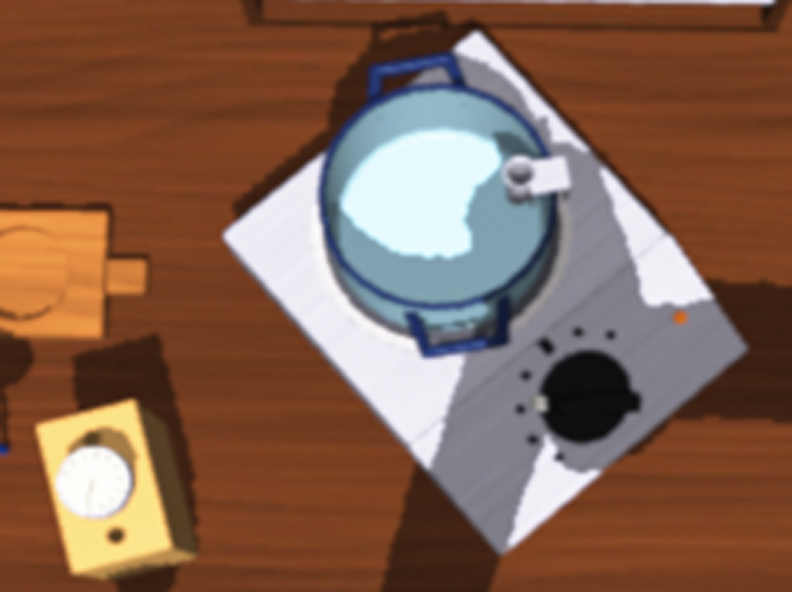

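The crops confirm the choice: the steel dial-faced head is in the middle hole of the block, the sleeve mouth is at crop cb (519,172), and the white pointer is at cb (541,404). The mark is at cb (547,346). Next I work out world positions.

```bash
cat >> h.py <<'E'
CB=lambda u,v:((u+.5)/3.3-.5+185,(v+.5)/3.2-.5+100)
CA=lambda u,v:((u+.5)/5-.5+270,(v+.5)/5-.5+200)
E
python3 - <<'E'
from h import *
np.set_printoptions(precision=4,suppress=True)
a=grab('scene');b=grab('top')
print('sleeve',tri(a,CA(427,386),b,CB(519,172)),onz(b,*CB(519,172),.19))
print('thermo',tri(a,CA(557,48),b,CB(94,482)),onz(b,*CB(94,482),.141),onz(a,*CA(557,48),.141))
print('block hole',onz(b,*CB(116,536),.112), 'block corners',[onz(b,*CB(*p),.112)[:2] for p in((37,427),(134,400),(75,577),(195,553))])
fl,fr=onz(b,*CB(502,553),.012),onz(b,*CB(748,348),.012)
bl,br=onz(b,*CB(222,235),.071),onz(b,*CB(478,30),.071)
print('fl,fr,bl,br',fl,fr,bl,br,'w',np.linalg.norm(fl-fr),np.linalg.norm(bl-br),'L',np.linalg.norm((fl-bl)[:2]),np.linalg.norm((fr-br)[:2]))
ax=((bl+br)-(fl+fr))[:2];ly=((fl-fr)+(bl-br))[:2]
print('yaw',np.degrees(np.arctan2(ax[1],ax[0])),np.degrees(np.arctan2(-ly[0],ly[1])))
yaw=(np.arctan2(ax[1],ax[0])+np.arctan2(-ly[0],ly[1]))/2
c,s=np.cos(yaw),np.sin(yaw);R=np.array([[c,-s],[s,c]])
cen=(fl+fr+bl+br)[:2]/4; O=cen-R@[(-.168+.15)/2,0]
def W(x,y,z): return np.r_[O+R@[x,y],z]
P=W(-.117,0,.0415) # panel centre
n=np.r_[R@[-.5,0],np.cos(np.pi/6)]; up=np.r_[R@[np.cos(np.pi/6),0],.5]
print('O',O,'yaw',yaw,'panel c',P,'n',n,'up',up)
for nm,p in(('mark',P+.052*up),('axis@9',P+.009*n),('axis@36',P+.036*n)):
  q=proj(b,p);r=proj(a,p);print(nm,p,'cb',(q[0]-185)*3.3,(q[1]-100)*3.2,'ca',(r-[270,200])*5)
pt,e=tri(a,CA(212,455),b,CB(541,404)); print('pointer',pt,e)
v=pt-P; right=np.cross(up,n); print('dial ang',np.degrees(np.arctan2(v@right,v@up)),'r',np.hypot(v@right,v@up),'h',v@n)
rc=[onz(b,*CB(*p),.17)[:2] for p in((320,196),(556,196),(438,86),(438,307))];print('pot rim',rc,np.mean(rc,0))
E
```

```text
sleeve (array([ 0.6935, -0.0224,  0.1899]), np.float64(0.0011773414260953172)) [ 0.6931 -0.0228  0.19  ]
thermo (array([0.482 , 0.2622, 0.1387]), np.float64(0.0018260609879397754)) [0.4812 0.2608 0.141 ] [0.4848 0.2606 0.141 ]
block hole [0.4458 0.251  0.112 ] block corners [array([0.5236, 0.3098]), array([0.5444, 0.2428]), array([0.4162, 0.278 ]), array([0.4346, 0.1957])]
fl,fr,bl,br [ 0.4446 -0.0181  0.012 ] [ 0.6099 -0.2045  0.012 ] [0.6792 0.1926 0.071 ] [0.8448 0.0065 0.071 ] w 0.24915330990828266 0.24913110847692976 L 0.3152733645663054 0.31570986277955687
yaw 41.93520049131239 41.620489242875045
O [0.6513 0.0001] yaw 0.7291609473181981 panel c [ 0.5641 -0.0778  0.0415] n [-0.3729 -0.3331  0.866 ] up [0.6458 0.577  0.5   ]
mark [ 0.5977 -0.0478  0.0675] cb 545.7047046763297 345.00230957123745 ca [248.1357 490.1638]
axis@9 [ 0.5607 -0.0808  0.0493] cb 588.6694903564589 398.0098503503847 ca [151.1557 504.7571]
axis@36 [ 0.5507 -0.0898  0.0727] cb 603.3512685822068 406.3048070072457 ca [122.8187 467.6621]
pointer [ 0.556  -0.0426  0.0585] 0.004236977978233044
dial ang -53.268144798447615 r 0.03945745872818409 h 0.005967703010911608
pot rim [array([0.6804, 0.1105]), array([ 0.6828, -0.0484]), array([0.7611, 0.0325]), array([0.6029, 0.0295])] [0.6818 0.031 ]
```

```bash
cat >> h.py <<'E'
from scipy.spatial.transform import Rotation as Ro
def go(p,x=None,z=(0,0,-1)):
    """print shift/turn in tool axes to reach TCP p with tool x toward x and tool z along z"""
    s=env.sense();q=s['tool_rot'];R=Ro.from_quat([q[1],q[2],q[3],q[0]])
    z=np.array(z,float);z/=np.linalg.norm(z)
    x=R.as_matrix()[:,0] if x is None else np.array(x,float); x=x-z*(x@z);x/=np.linalg.norm(x)
    T=Ro.from_matrix(np.c_[x,np.cross(z,x),z])
    print('t',round(s['time_s'],2),'pos',s['position'].round(4),'turn',(R.inv()*T).as_rotvec(degrees=True).round(2),'shift',R.inv().apply(np.array(p)-s['position']).round(4),'w',round(s['gripper_width'],4),'F',np.round(s['contact_force'],1))
E
python3 - <<'E'
from h import *
go((.4825,.261,.24),(.37,.93,0))
E
```

```text
t 0.2 pos [ 0.2581 -0.5134  0.2027] turn [-6.000e-02 -3.000e-02 -4.161e+01] shift [ 0.5483 -0.5912 -0.0366] w 0.0855 F [-0.  -0.4 -0.4]
```

Request:
step_arm(
  series=[
    [0,0,0,0,0,-0.05,100],
    [0,0,-5,0.03,-0.03,-0.05,100],
    [0,0,-10,0.065,-0.07,-0.05,100],
    [0,0,-15,0.1,-0.105,-0.05,100],
    [0,0,-20,0.13,-0.14,-0.05,100],
    [0,0,-25,0.165,-0.175,-0.05,100],
    [0,0,-30,0.2,-0.21,-0.05,100],
    [0,0,-35,0.235,-0.25,-0.05,100],
  ],
)

```text
time_s: 1.0
position: [0.3555, -0.1861, 0.2532]
tool_rot: [0.0, 0.858, 0.514, 0.0]
contact_force: [1.6, 0.8, -0.0]
gripper_width: 0.0852
```

```bash
python3 - <<'E'
from h import *
go((.4825,.261,.24),(.37,.93,0))
E
```

```text
t 1.0 pos [ 0.3555 -0.1861  0.2532] turn [ 0.05 -0.01 -6.46] shift [ 0.4541 -0.099   0.0132] w 0.0852 F [ 1.6  0.8 -0. ]
```

Request:
step_arm(
  series=[
    [0,0,-3,0.045,-0.01,0,100],
    [0,0,-6.5,0.09,-0.02,0,100],
    [0,0,-6.5,0.135,-0.03,0,100],
    [0,0,-6.5,0.18,-0.04,0,100],
    [0,0,-6.5,0.225,-0.05,0,100],
    [0,0,-6.5,0.27,-0.06,0.01,100],
    [0,0,-6.5,0.315,-0.07,0.013,100],
    [0,0,-6.5,0.36,-0.08,0.013,100],
  ],
)

```text
time_s: 1.8
position: [0.4551, 0.1689, 0.2396]
tool_rot: [0.0, 0.828, 0.561, -0.001]
contact_force: [0.6, -0.8, -0.4]
gripper_width: 0.0856
```

Request:
step_arm(
  series=[
    [0,0,0,0.04,-0.008,0,100],
    [0,0,0,0.07,-0.014,0,100],
    [0,0,0,0.07,-0.014,0,100],
    [0,0,0,0.07,-0.014,0,100],
    [0,0,0,0.07,-0.014,0,100],
    [0,0,0,0.07,-0.014,0,100],
    [0,0,0,0.07,-0.014,0,100],
    [0,0,0,0.07,-0.014,0,100],
  ],
)

```text
time_s: 2.6
position: [0.4685, 0.2364, 0.2404]
tool_rot: [0.0, 0.828, 0.56, 0.0]
contact_force: [-0.3, 1.3, -0.7]
gripper_width: 0.0854
```

```bash
python3 - <<'E'
from h import *
go((.4825,.261,.113),(.37,.93,0))
a=grab('scene');b=grab('top')
A=cv2.resize(a['pixels'][130:270,320:460],(500,500));B=cv2.resize(b['pixels'][180:320,140:280],(500,500))
cv2.imwrite('pics/g1.png',cv2.resize(np.hstack([A,B]),(800,400)))
E
```

```text
t 2.6 pos [0.4685 0.2364 0.2404] turn [ 0.02 -0.   -0.19] shift [0.028  0.0038 0.1274] w 0.0854 F [-0.3  1.3 -0.7]
```

View pics/g1.png

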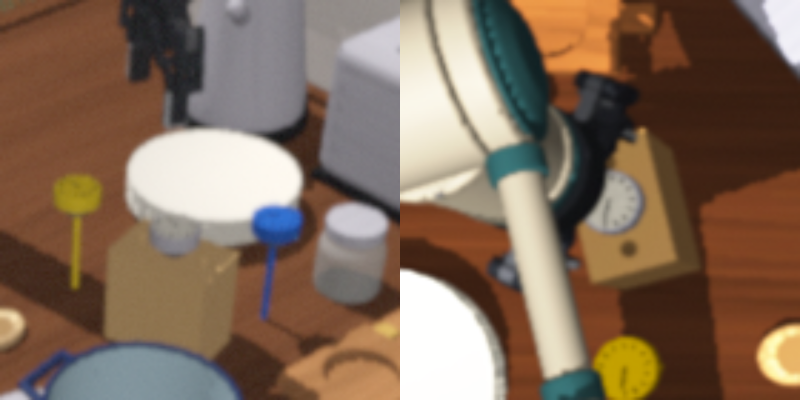

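The view shows the gripper above the block with its jaws straddling the steel head's direction; blue and yellow are clear. I'll check the TCP's projection against the fingers.

```bash
python3 - <<'E'
from h import *
a=grab('scene');b=grab('top');p=env.sense()['position']
for s in(-.043,.043):
  y=np.array([.93,-.37,0])*s+p+[0,0,.013]
  print((proj(a,y)-[320,130])*400/140,(proj(b,y)-[140,180])*400/140+[400,0])
E
```

```text
[135.2026331  106.20655578] [577.50697622 258.41204566]
[168.7435943  150.38189537] [628.43259109 145.24981323]
```

Request:
step_arm(
  series=[
    [0,0,0,0.015,0.002,0,100],
    [0,0,0,0.028,0.004,0.01,100],
    [0,0,0,0.028,0.004,0.02,100],
    [0,0,0,0.028,0.004,0.03,100],
    [0,0,0,0.028,0.004,0.04,100],
    [0,0,0,0.028,0.004,0.04,100],
    [0,0,0,0.028,0.004,0.04,100],
    [0,0,0,0.028,0.004,0.04,100],
  ],
)

```text
time_s: 3.6
position: [0.4828, 0.2616, 0.2007]
tool_rot: [0.0, 0.828, 0.56, 0.0]
contact_force: [0.7, 0.3, 0.1]
gripper_width: 0.0856
```

```bash
python3 - <<'E'
from h import *
go((.4825,.261,.112),(.37,.93,0))
E
```

```text
t 3.6 pos [0.4828 0.2616 0.2007] turn [ 0.04 -0.03 -0.13] shift [-0.0007 -0.0002  0.0887] w 0.0856 F [0.7 0.3 0.1]
```

Request:
step_arm(
  series=[
    [0,0,0,0,0,0.02,100],
    [0,0,0,0,0,0.04,100],
    [0,0,0,0,0,0.055,100],
    [0,0,0,0,0,0.068,100],
    [0,0,0,0,0,0.078,100],
    [0,0,0,0,0,0.085,100],
    [0,0,0,0,0,0.089,100],
    [0,0,0,0,0,0.089,100],
  ],
)

```text
time_s: 4.4
position: [0.4826, 0.2616, 0.111]
tool_rot: [0.0, 0.828, 0.561, -0.0]
contact_force: [0.8, 0.6, -0.5]
gripper_width: 0.0851
```

```bash
python3 - <<'E'
from h import *
go((.4825,.261,.112),(.37,.93,0))
a=grab('scene')
cv2.imwrite('pics/g2.png',cv2.resize(a['pixels'][150:270,330:470],(700,600),interpolation=2))
E
```

```text
t 4.4 pos [0.4826 0.2616 0.111 ] turn [-0.01  0.01 -0.12] shift [-0.0006  0.0002 -0.001 ] w 0.0851 F [ 0.8  0.6 -0.5]
```

View pics/g2.png

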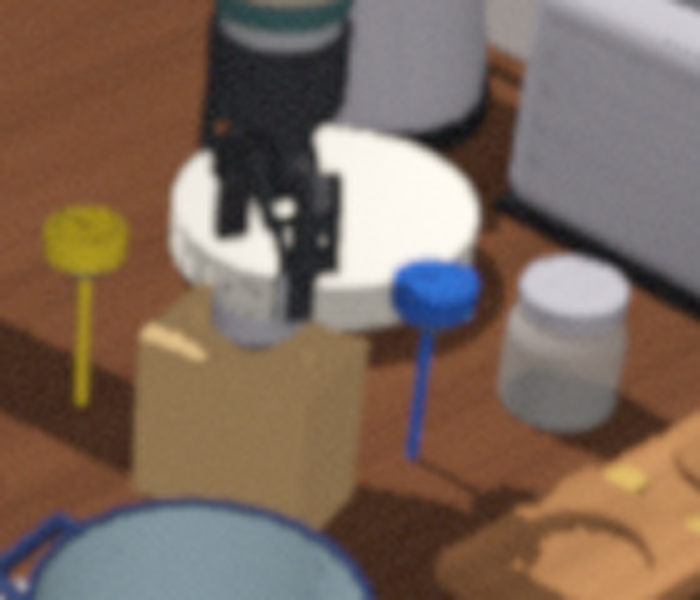

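```bash
python3 - <<'E'
from h import *
a=grab('scene');p=env.sense()['position']
for s in(-.043,.043):
  for z in(.11,.125,.14,.15): print(s,z,(proj(a,np.array([.93,-.37,0])*s+np.r_[p[:2],z])-[330,150])*5)
print([(proj(a,(p[0],p[1],z))-[330,150])*5 for z in(.112,.141)])
E
```

```text
-0.043 0.11 [223.22266119 298.83904532]
-0.043 0.125 [224.69435866 277.35766751]
-0.043 0.14 [226.18517324 255.5972503 ]
-0.043 0.15 [227.18985497 240.93258699]
0.043 0.11 [279.80568688 381.28004111]
0.043 0.125 [281.73139096 359.31700427]
0.043 0.14 [283.6833282  337.05477309]
0.043 0.15 [284.99945958 322.04403367]
[array([251.07418655, 336.21234615]), array([254.36554597, 293.87967902])]
```

The finger tips show at (230,235) and (300,318), which puts them at z≈0.15, about 20 mm higher than I assumed. I'll go lower carefully, watching the force.

Request:
step_arm(
  series=[
    [0,0,0,0,0,0.003,100],
    [0,0,0,0,0,0.006,100],
    [0,0,0,0,0,0.009,100],
    [0,0,0,0,0,0.012,100],
    [0,0,0,0,0,0.014,100],
    [0,0,0,0,0,0.014,100],
    [0,0,0,0,0,0.014,100],
    [0,0,0,0,0,0.014,100],
  ],
)

```text
time_s: 5.3
position: [0.4827, 0.2617, 0.0973]
tool_rot: [0.0, 0.828, 0.561, 0.0]
contact_force: [0.6, 0.3, -0.4]
gripper_width: 0.0855
```

```bash
python3 - <<'E'
from h import *
go((.4825,.261,.09),(.37,.93,0))
a=grab('scene')
cv2.imwrite('pics/g3.png',cv2.resize(a['pixels'][150:240,340:430],(600,600),interpolation=2))
E
```

```text
t 5.3 pos [0.4827 0.2617 0.0973] turn [ 0.02 -0.01 -0.12] shift [-0.0008  0.0001  0.0073] w 0.0855 F [ 0.6  0.3 -0.4]
```

View pics/g3.png

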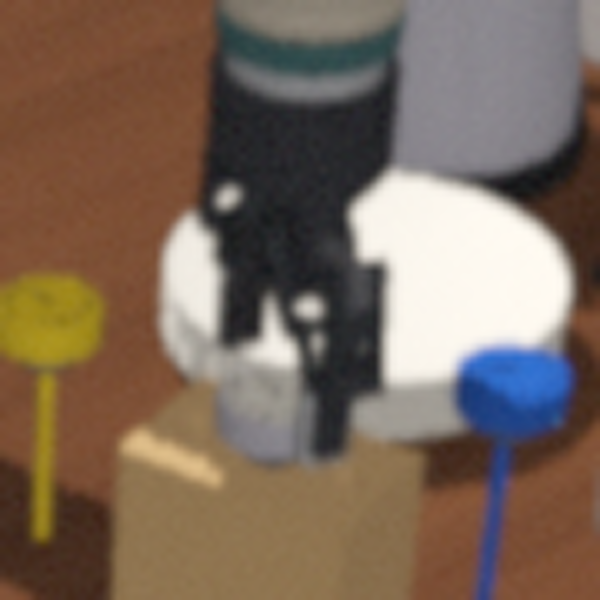

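No contact so far, and the near tip at (330,455) sits at z≈0.137. I'll go 9 mm further and then close gently.

Request:
step_arm(
  series=[
    [0,0,0,0,0,0.003,100],
    [0,0,0,0,0,0.006,100],
    [0,0,0,0,0,0.009,100],
    [0,0,0,0,0,0.009,100],
    [0,0,0,0,0,0.009,100],
    [0,0,0,0,0,0.009,80],
    [0,0,0,0,0,0.009,65],
    [0,0,0,0,0,0.009,60],
  ],
  force=30,
)

```text
time_s: 6.15
position: [0.4825, 0.2617, 0.0883]
tool_rot: [-0.0, 0.828, 0.561, -0.0]
contact_force: [-0.6, 1.0, -0.5]
gripper_width: 0.0513
```

Request:
step_arm(
  series=[
    [0,0,0,0,0,0,40],
    [0,0,0,0,0,0,40],
    [0,0,0,0,0,0,40],
    [0,0,0,0,0,0,40],
    [0,0,0,0,0,0,40],
    [0,0,0,0,0,0,40],
    [0,0,0,0,0,0,40],
    [0,0,0,0,0,0,40],
  ],
)

```text
time_s: 6.95
position: [0.4827, 0.2618, 0.0885]
tool_rot: [0.0, 0.828, 0.561, 0.0]
contact_force: [-1.3, 0.0, 5.4]
gripper_width: 0.0487
```

```bash
python3 - <<'E'
from h import *
go((.4825,.261,.09),(.37,.93,0))
a=grab('scene')
cv2.imwrite('pics/g4.png',cv2.resize(a['pixels'][150:240,340:430],(600,600),interpolation=2))
E
```

```text
t 6.95 pos [0.4827 0.2618 0.0885] turn [ 0.01 -0.01 -0.12] shift [-0.0008  0.0001 -0.0015] w 0.0487 F [-1.3  0.   5.4]
```

View pics/g4.png

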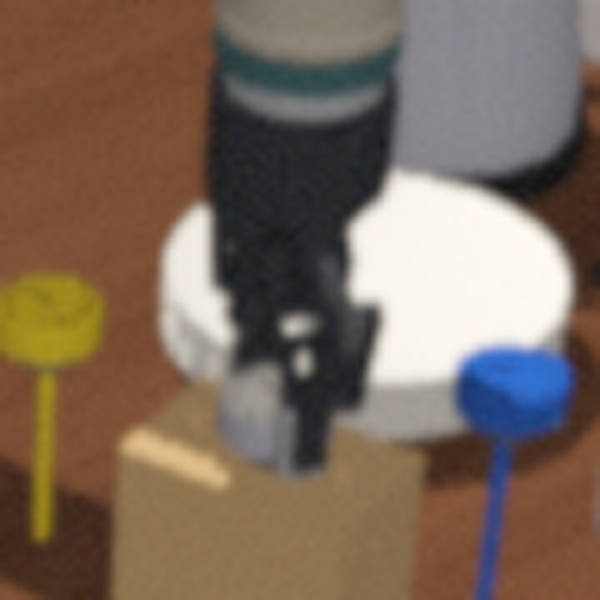

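The jaws stopped at 48.7 mm on the head (near finger at (310,440)). I'll lift and check.

Request:
step_arm(
  series=[
    [0,0,0,0,0,0,40],
    [0,0,0,0,0,0,40],
    [0,0,0,0,0,-0.015,40],
    [0,0,0,0,0,-0.04,40],
    [0,0,0,0,0,-0.07,40],
    [0,0,0,0,0,-0.1,40],
    [0,0,0,0,0,-0.13,40],
    [0,0,0,0,0,-0.155,40],
  ],
  force=50,
)

```text
time_s: 7.8
position: [0.4829, 0.2615, 0.2441]
tool_rot: [0.0, 0.828, 0.561, 0.0]
contact_force: [-0.0, 0.9, -0.4]
gripper_width: 0.0486
```

Request:
step_arm(
  series=[
    [0,0,0,0,0,-0.025,40],
    [0,0,0,0,0,-0.05,40],
    [0,0,0,0,0,-0.065,40],
    [0,0,0,0,0,-0.065,40],
    [0,0,0,0,0,-0.065,40],
    [0,0,0,0,0,-0.065,40],
    [0,0,0,0,0,-0.065,40],
    [0,0,0,0,0,-0.065,40],
  ],
)

```text
time_s: 8.6
position: [0.4823, 0.2615, 0.3072]
tool_rot: [-0.0, 0.828, 0.561, -0.001]
contact_force: [0.3, -0.4, -1.1]
gripper_width: 0.0485
```

```bash
python3 - <<'E'
from h import *
go((.6925,-.022,.30))
a=grab('scene');b=grab('top')
A=a['pixels'][90:250,320:480];B=b['pixels'][160:320,110:270]
cv2.imwrite('pics/g5.png',cv2.resize(np.hstack([A,B]),(800,400),interpolation=2))
E
```

```text
t 8.6 pos [0.4823 0.2615 0.3072] turn [-0.07  0.08 -0.  ] shift [-0.1851  0.3005  0.007 ] w 0.0485 F [ 0.3 -0.4 -1.1]
```

View pics/g5.png

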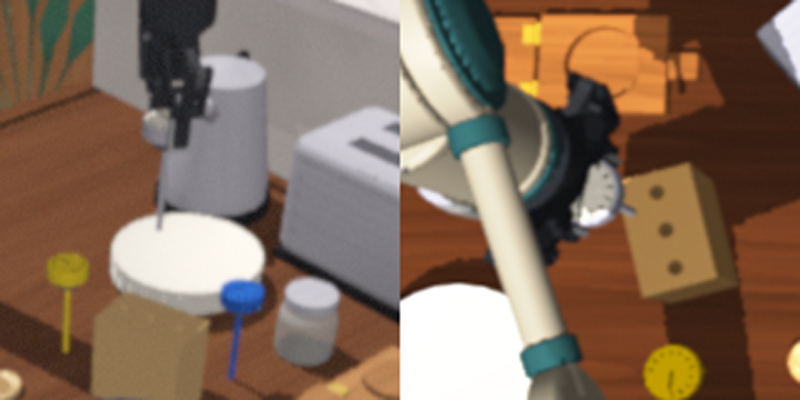

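The held thermometer's stem tip is at scene crop (160,229) and top crop (632,211). I'll triangulate it to check tilt and centring.

```bash
python3 - <<'E'
from h import *
a=grab('scene');b=grab('top')
print(tri(a,(320+160.5/2.5-.3,90+229/2.5-.3),b,(110+(632.5-400)/2.5-.3,160+211/2.5-.3)))
p=(.4823,.2615,.2307);print((proj(a,p)-[320,90])*2.5,(proj(b,p)-[110,160])*2.5+[400,0])
p=(.4823,.2615,.3307);print((proj(a,p)-[320,90])*2.5,(proj(b,p)-[110,160])*2.5+[400,0])
E
```

```text
(array([0.48472732, 0.26160009, 0.23070104]), np.float64(0.0026742454032753593))
[156.90472701 227.7205099 ] [630.38913957 212.19586041]
[163.40758193 143.67151469] [594.09028326 195.46545008]
```

Request:
step_arm(
  series=[
    [0,0,0,-0.01,0.015,0,40],
    [0,0,0,-0.03,0.045,0,40],
    [0,0,0,-0.05,0.08,0,40],
    [0,0,0,-0.07,0.115,0,40],
    [0,0,0,-0.09,0.15,0,40],
    [0,0,0,-0.11,0.18,0,40],
    [0,0,0,-0.13,0.21,0,40],
    [0,0,0,-0.145,0.235,0,40],
  ],
)

```text
time_s: 9.6
position: [0.6479, 0.0377, 0.3079]
tool_rot: [0.0, 0.828, 0.56, -0.0]
contact_force: [0.6, -0.3, -1.7]
gripper_width: 0.0482
```

Request:
step_arm(
  series=[
    [0,0,0,-0.015,0.025,0,40],
    [0,0,0,-0.028,0.045,0,40],
    [0,0,0,-0.035,0.058,0,40],
    [0,0,0,-0.039,0.064,0,40],
    [0,0,0,-0.04,0.066,0,40],
    [0,0,0,-0.04,0.066,0,40],
    [0,0,0,-0.04,0.066,0,40],
    [0,0,0,-0.04,0.066,0,40],
  ],
)

```text
time_s: 10.4
position: [0.6929, -0.021, 0.3087]
tool_rot: [0.0, 0.828, 0.561, 0.0]
contact_force: [1.2, 0.2, -0.7]
gripper_width: 0.0484
```

```bash
python3 - <<'E'
from h import *
go((.692,-.0225,.28))
a=grab('scene');b=grab('top')
A=a['pixels'][200:320,300:420];B=b['pixels'][90:210,280:400]
cv2.imwrite('pics/g6.png',cv2.resize(np.hstack([A,B]),(800,400),interpolation=2))
E
```

```text
t 10.4 pos [ 0.6929 -0.021   0.3087] turn [ 0.02 -0.01 -0.  ] shift [-0.0018 -0.0002  0.0287] w 0.0484 F [ 1.2  0.2 -0.7]
```

View pics/g6.png

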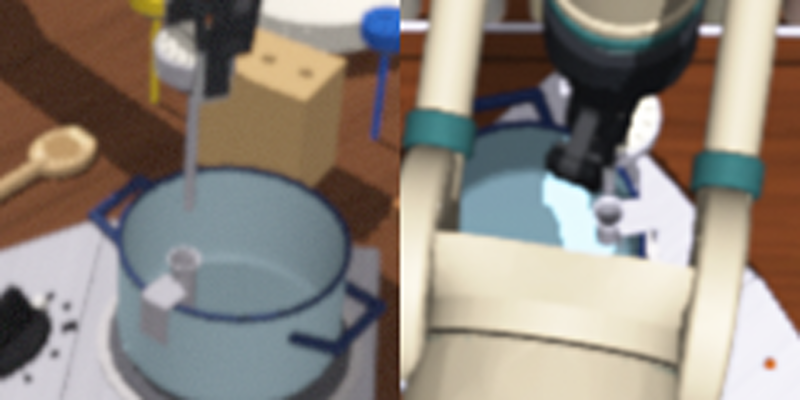

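The tip is at scene crop (190,208) above the mouth at (183,258). In the top crop the mouth is at (607,212) and the tip near (611,190).

```bash
python3 - <<'E'
from h import *
a=grab('scene');b=grab('top');k=10/3
ua=lambda u,v:(300+(u+.5)/k-.5,200+(v+.5)/k-.5); ub=lambda u,v:(280+(u-400+.5)/k-.5,90+(v+.5)/k-.5)
print('mouth',tri(a,ua(183,257),b,ub(607,212)),onz(a,*ua(183,257),.19),onz(b,*ub(607,212),.19))
print('tip',tri(a,ua(190,209),b,ub(611,190)),onz(a,*ua(190,209),.2322),onz(b,*ub(611,190),.2322))
E
```

```text
mouth (array([ 0.6932912 , -0.02255614,  0.1901669 ]), np.float64(0.0002861836324550644)) [ 0.69309318 -0.02256296  0.19      ] [ 0.69343303 -0.02244405  0.19      ]
tip (array([ 0.69502154, -0.02236167,  0.23232503]), np.float64(0.0035466755696509484)) [ 0.69564376 -0.02057699  0.2322    ] [ 0.69396601 -0.02379354  0.2322    ]
```

Request:
step_arm(
  series=[
    [0,0,0,-0.001,-0.0015,0,40],
    [0,0,0,-0.001,-0.0015,0.012,40],
    [0,0,0,-0.001,-0.0015,0.025,40],
    [0,0,0,-0.001,-0.0015,0.036,40],
    [0,0,0,-0.001,-0.0015,0.046,40],
    [0,0,0,-0.001,-0.0015,0.054,40],
    [0,0,0,-0.001,-0.0015,0.06,40],
    [0,0,0,-0.001,-0.0015,0.06,40],
  ],
)

```text
time_s: 11.4
position: [0.6911, -0.0222, 0.247]
tool_rot: [-0.001, 0.828, 0.561, -0.001]
contact_force: [0.5, 0.2, -1.2]
gripper_width: 0.0485
```

Request:
step_arm(
  series=[
    [0,0,0,0,0,0.006,40],
    [0,0,0,0,0,0.012,40],
    [0,0,0,0,0,0.018,40],
    [0,0,0,0,0,0.024,40],
    [0,0,0,0,0,0.03,40],
    [0,0,0,0,0,0.035,40],
    [0,0,0,0,0,0.035,40],
    [0,0,0,0,0,0.035,40],
  ],
)

```text
time_s: 12.2
position: [0.6916, -0.0223, 0.2131]
tool_rot: [0.0, 0.828, 0.561, -0.0]
contact_force: [-0.7, 0.2, -0.3]
gripper_width: 0.0485
```

```bash
python3 - <<'E'
from h import *
go((.692,-.0225,.1667)); print(env.sense()['wrist_torque'])
E
```

```text
t 12.2 pos [ 0.6916 -0.0223  0.2131] turn [-0.  0. -0.] shift [-0.      0.0005  0.0464] w 0.0485 F [-0.7  0.2 -0.3]
[ 0.03083625 -0.00749738 -0.0291659 ]
```

Request:
step_arm(
  series=[
    [0,0,0,0,0,0.008,40],
    [0,0,0,0,0,0.016,40],
    [0,0,0,0,0,0.024,40],
    [0,0,0,0,0,0.032,40],
    [0,0,0,0,0,0.039,40],
    [0,0,0,0,0,0.043,40],
    [0,0,0,0,0,0.045,40],
    [0,0,0,0,0,0.045,40],
  ],
)

```text
time_s: 13.0
position: [0.6915, -0.0223, 0.1679]
tool_rot: [-0.0, 0.828, 0.561, -0.0]
contact_force: [-0.1, -0.5, -1.3]
gripper_width: 0.0482
```

```bash
python3 - <<'E'
from h import *
go((.692,-.0225,.1667)); print(env.sense()['wrist_torque'])
E
```

```text
t 13.0 pos [ 0.6915 -0.0223  0.1679] turn [-0.01  0.01 -0.  ] shift [0.     0.0005 0.0012] w 0.0482 F [-0.1 -0.5 -1.3]
[ 0.02291882  0.04336125 -0.12086535]
```

Request:
step_arm(
  series=[
    [0,0,0,0,0,0,40],
    [0,0,0,0,0,0,65],
    [0,0,0,0,0,0,75],
    [0,0,0,0,0,0,90],
    [0,0,0,0,0,0,90],
    [0,0,0,0,0,-0.02,90],
    [0,0,0,0,0,-0.05,90],
    [0,0,0,0,0,-0.09,90],
  ],
)

```text
time_s: 13.8
position: [0.6904, -0.0222, 0.2572]
tool_rot: [-0.001, 0.828, 0.561, -0.002]
contact_force: [0.5, -0.3, 0.6]
gripper_width: 0.0771
```

```bash
python3 - <<'E'
from h import *
n=np.array([-.3729,-.3331,.866]);up=np.array([.6458,.577,.5]);P=np.array([.5641,-.0778,.0415]);right=np.cross(up,n)
th=np.radians(-54); bar=np.cos(th)*up+np.sin(th)*right   # toward pointer; jaw across bar
g=P+.024*n
print('right',right,'bar',bar,'grip',g)
for sgn in(1,-1):
  x=sgn*bar; z=-n
  go(g+.16*n,x,z)
for x0 in (1,-1):
  y=np.cross(-n,x0*bar); print(y)
E
```

```text
right [ 6.662320e-01 -7.457128e-01  4.732000e-05] bar [-0.15940129  0.94244642  0.29385434] grip [ 0.5551504 -0.0857944  0.062284 ]
t 13.8 pos [ 0.6904 -0.0222  0.2572] turn [-19.8   23.14 -26.99] shift [-0.1809 -0.1373  0.0571] w 0.0771 F [ 0.5 -0.3  0.6]
t 13.8 pos [ 0.6904 -0.0222  0.2572] turn [ 31.16  26.66 147.74] shift [-0.1809 -0.1373  0.0571] w 0.0771 F [ 0.5 -0.3  0.6]
[0.91404148 0.02846324 0.40453484]
[-0.91404148 -0.02846324 -0.40453484]
```

Request:
step_arm(
  series=[
    [0,0,0,0,0,-0.03,60],
    [0,0,0,-0.025,-0.02,-0.04,60],
    [0,0,0,-0.055,-0.042,-0.04,60],
    [-4,4.6,-5.4,-0.085,-0.065,-0.04,60],
    [-8,9.2,-10.8,-0.11,-0.085,-0.03,60],
    [-12,13.8,-16.2,-0.135,-0.103,0,60],
    [-16,18.4,-21.6,-0.16,-0.12,0.03,60],
    [-19.8,23.1,-27,-0.181,-0.137,0.057,60],
  ],
)

```text
time_s: 14.6
position: [0.5101, -0.1313, 0.2172]
tool_rot: [0.021, 0.681, 0.699, 0.217]
contact_force: [-0.7, -0.9, -1.2]
gripper_width: 0.0513
```

Request:
step_arm(
  series=[
    [0,0,0,0,0,0,45],
    [0,0,0,0,0,0,45],
    [0,0,0,0,0,0,45],
    [0,0,0,0,0,0,45],
    [0,0,0,0,0,0,45],
    [0,0,0,0,0,0,45],
    [0,0,0,0,0,0,45],
    [0,0,0,0,0,0,45],
  ],
)

```text
time_s: 15.4
position: [0.5116, -0.1306, 0.2171]
tool_rot: [0.02, 0.682, 0.699, 0.216]
contact_force: [-0.5, 0.4, -0.5]
gripper_width: 0.0383
```

```bash
cat >> h.py <<'E'
n=np.array([-.3729,-.3331,.866]);up=np.array([.6458,.577,.5]);P=np.array([.5641,-.0778,.0415]);right=np.cross(up,n)
def dial(h,deg):
    th=np.radians(deg); go(P+h*n,np.cos(th)*up+np.sin(th)*right,-n)
    print('h now',(env.sense()['position']-P)@n,'Fn',env.sense()['contact_force']@n)
E
python3 - <<'E'
from h import *
dial(.06,-54)
a=grab('scene');b=grab('top')
A=a['pixels'][200:340,260:400];B=b['pixels'][160:300,290:430]
cv2.imwrite('pics/g7.png',cv2.resize(np.hstack([A,B]),(800,400),interpolation=2))
E
```

```text
t 15.4 pos [ 0.5116 -0.1306  0.2171] turn [-3.57  3.45 -4.21] shift [-0.0036 -0.013   0.1307] w 0.0383 F [-0.5  0.4 -0.5]
h now 0.18919724920112857 Fn -0.3550361029083627
```

View pics/g7.png

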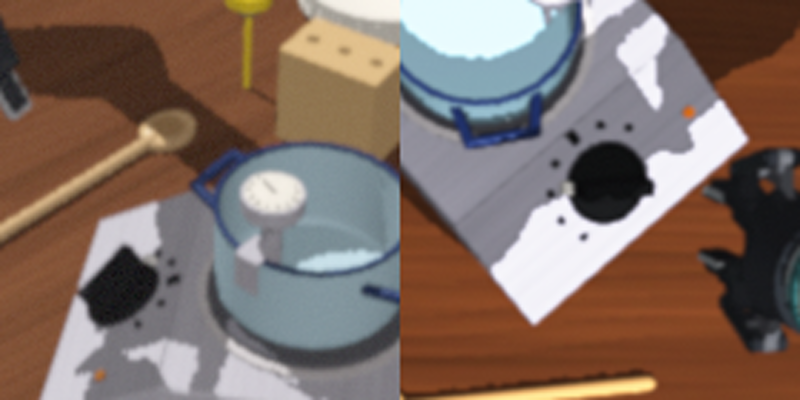

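The thermometer is seated upright with its head at (272,190). The dial's pointer is at (570,188) in the top crop. The fingertips there are at (712,190) and (707,258), with midpoint (709,224), so I can compare them with the TCP.

```bash
python3 - <<'E'
from h import *
b=grab('top');a=grab('scene');s=env.sense();p=s['position'];q=s['tool_rot'];R=Ro.from_quat([q[1],q[2],q[3],q[0]]).as_matrix()
for d in(0,-.01,-.02,-.03,-.04):
  for w in(-.02,.02):
    u=p+R@[0,w,d]; print(d,w,((proj(b,u)-[290,160])/.35+[400,0]).round(1),((proj(a,u)-[260,200])/.35).round(1))
dial(.06,-54)
pt=onz(b,290+170/.35*0+ (570-400)*.35,160+188*.35,.0585);v=pt-P;print('dial ang',np.degrees(np.arctan2(v@right,v@up)))
E
```

```text
0 -0.02 [693.2 240.6] [  9.9 128.1]
0 0.02 [696.9 186.5] [ 33.3 138.3]
-0.01 -0.02 [698.7 243.5] [  4.  118.8]
-0.01 0.02 [702.5 189. ] [ 27.4 128.7]
-0.02 -0.02 [704.3 246.5] [ -1.9 109.3]
-0.02 0.02 [708.2 191.4] [ 21.4 119.1]
-0.03 -0.02 [710.  249.5] [-7.9 99.9]
-0.03 0.02 [714. 194.] [ 15.3 109.4]
-0.04 -0.02 [715.9 252.6] [-13.9  90.3]
-0.04 0.02 [719.9 196.5] [ 9.2 99.5]
t 15.6 pos [ 0.5114 -0.1309  0.217 ] turn [-3.56  3.46 -4.25] shift [-0.0033 -0.0128  0.1308] w 0.0384 F [0.1 0.6 0.1]
h now 0.18929341918634224 Fn -0.15172509523981195
dial ang -54.65757074391654
```

Request:
step_arm(
  series=[
    [-3.5,3.5,-4.2,-0.0035,-0.013,0.02,45],
    [-3.5,3.5,-4.2,-0.0035,-0.013,0.04,45],
    [-3.5,3.5,-4.2,-0.0035,-0.013,0.06,45],
    [-3.5,3.5,-4.2,-0.0035,-0.013,0.08,45],
    [-3.5,3.5,-4.2,-0.0035,-0.013,0.1,45],
    [-3.5,3.5,-4.2,-0.0035,-0.013,0.12,45],
    [-3.5,3.5,-4.2,-0.0035,-0.013,0.131,45],
    [-3.5,3.5,-4.2,-0.0035,-0.013,0.131,45],
  ],
)

```text
time_s: 16.4
position: [0.5411, -0.0971, 0.0919]
tool_rot: [0.025, 0.648, 0.716, 0.257]
contact_force: [0.0, -0.4, -1.0]
gripper_width: 0.0385
```

```bash
python3 - <<'E'
from h import *
dial(.025,-54)
E
```

```text
t 16.4 pos [ 0.5411 -0.0971  0.0919] turn [-0.17 -0.15 -0.1 ] shift [-0.0004  0.0013  0.0337] w 0.0385 F [ 0.  -0.4 -1. ]
h now 0.05867737651247692 Fn -0.7664446684471437
```

Request:
step_arm(
  series=[
    [0,0,0,0,0.001,0.008,45],
    [0,0,0,0,0.001,0.016,45],
    [0,0,0,0,0.001,0.024,45],
    [0,0,0,0,0.001,0.032,45],
    [0,0,0,0,0.001,0.038,45],
    [0,0,0,0,0.001,0.044,45],
    [0,0,0,0,0.001,0.048,45],
    [0,0,0,0,0.001,0.048,45],
  ],
)

```text
time_s: 17.2
position: [0.5603, -0.0814, 0.0514]
tool_rot: [0.026, 0.648, 0.716, 0.257]
contact_force: [-0.4, -0.4, -0.1]
gripper_width: 0.0388
```

```bash
python3 - <<'E'
from h import *
dial(-.008,-54)
E
```

```text
t 17.2 pos [ 0.5603 -0.0814  0.0514] turn [-0.1  -0.08 -0.06] shift [-0.0001 -0.0004  0.0193] w 0.0388 F [-0.4 -0.4 -0.1]
h now 0.01125136885711278 Fn 0.22982074556514404
```

Request:
step_arm(
  series=[
    [0,0,0,0,0,0.002,45],
    [0,0,0,0,0,0.004,45],
    [0,0,0,0,0,0.006,45],
    [0,0,0,0,0,0.008,45],
    [0,0,0,0,0,0.01,45],
    [0,0,0,0,0,0.012,45],
    [0,0,0,0,0,0.014,45],
    [0,0,0,0,0,0.014,45],
  ],
)

```text
time_s: 18.0
position: [0.5655, -0.077, 0.0396]
tool_rot: [0.027, 0.648, 0.716, 0.257]
contact_force: [-0.4, -0.2, 0.3]
gripper_width: 0.0381
```

```bash
python3 - <<'E'
from h import *
dial(-.008,-54)
E
```

```text
t 18.0 pos [ 0.5655 -0.077   0.0396] turn [-0.07 -0.06 -0.06] shift [-0.     -0.0005  0.0055] w 0.0381 F [-0.4 -0.2  0.3]
h now -0.0024563148582678047 Fn 0.4939155765468803
```

Request:
step_arm(
  series=[
    [0,0,0,0,0,0.002,45],
    [0,0,0,0,0,0.004,45],
    [0,0,0,0,0,0.005,45],
    [0,0,0,0,0,0.005,35],
    [0,0,0,0,0,0.005,20],
    [0,0,0,0,0,0.005,5],
    [0,0,0,0,0,0.005,5],
    [0,0,0,0,0,0.005,5],
  ],
  force=40,
)

```text
time_s: 18.8
position: [0.5664, -0.0755, 0.0352]
tool_rot: [0.026, 0.648, 0.717, 0.257]
contact_force: [-4.5, -2.7, 2.8]
gripper_width: 0.0139
```

```bash
python3 - <<'E'
from h import *
dial(-.008,0);print(env.sense()['wrist_torque']@n, env.sense()['joint_positions'])
E
```

```text
t 18.8 pos [ 0.5664 -0.0755  0.0352] turn [-1.500e-01  4.000e-02  5.399e+01] shift [0.0001 0.0004 0.001 ] w 0.0139 F [-4.5 -2.7  2.8]
h now -0.00702086875035265 Fn 4.938517889457111
0.05106128018339524 [-0.60468352  0.36095302  2.03504212  0.76670231  0.77425312 -1.27482349]
```

Request:
step_arm(
  series=[
    [0,0,7,0,0,0,5],
    [0,0,14,0,0,0,5],
    [0,0,21,0,0,0,5],
    [0,0,28,0,0,0,5],
    [0,0,35,0,0,0,5],
    [0,0,42,0,0,0,5],
    [0,0,49,0,0,0,5],
    [0,0,54,0,0,0,5],
  ],
)

```text
time_s: 19.6
position: [0.5652, -0.075, 0.0349]
tool_rot: [-0.094, 0.903, 0.343, 0.24]
contact_force: [-7.7, -2.5, 3.9]
gripper_width: 0.0142
```

Request:
step_arm(
  series=[
    [0,0,0,0,0,0,5],
    [0,0,0,0,0,0,5],
    [0,0,0,0,0,0,5],
    [0,0,0,0,0,0,5],
    [0,0,0,0,0,0,5],
    [0,0,0,0,0,0,5],
    [0,0,0,0,0,0,5],
    [0,0,0,0,0,0,5],
  ],
)

```text
time_s: 20.4
position: [0.5652, -0.075, 0.0349]
tool_rot: [-0.094, 0.903, 0.345, 0.24]
contact_force: [-9.4, -2.5, 3.7]
gripper_width: 0.0144
```

```bash
python3 - <<'E'
from h import *
dial(-.008,0);print(env.sense()['wrist_torque']@n)
E
```

```text
t 20.4 pos [ 0.5652 -0.075   0.0349] turn [-0.23  0.14 -0.01] shift [0.001  0.0014 0.0009] w 0.0144 F [-9.4 -2.5  3.7]
h now -0.007053023721914 Fn 7.54409133988948
-0.06840507139846529
```

Tool angle is at the mark. I'll open to 45 % and back out along the normal, away from the pot.

Request:
step_arm(
  series=[
    [0,0,0,0,0,0,20],
    [0,0,0,0,0,0,40],
    [0,0,0,0,0,0,45],
    [0,0,0,0,0,0,45],
    [0,0,0,0,0,-0.01,45],
    [0,0,0,0,0,-0.03,45],
    [0,0,0,0,0,-0.06,45],
    [0,0,0,0,0,-0.1,45],
  ],
)

```text
time_s: 21.2
position: [0.529, -0.1085, 0.1225]
tool_rot: [-0.094, 0.903, 0.344, 0.241]
contact_force: [0.4, -0.8, 0.0]
gripper_width: 0.0385
```

Request:
step_arm(
  series=[
    [0,0,0,-0.02,0,-0.03,45],
    [0,0,0,-0.05,0,-0.06,45],
    [0,0,0,-0.08,0,-0.08,45],
    [0,0,0,-0.1,0,-0.1,45],
    [0,0,0,-0.1,0,-0.1,45],
    [0,0,0,-0.1,0,-0.1,45],
    [0,0,0,-0.1,0,-0.1,45],
    [0,0,0,-0.1,0,-0.1,45],
  ],
)

```text
time_s: 22.0
position: [0.4287, -0.1988, 0.1587]
tool_rot: [-0.093, 0.902, 0.345, 0.241]
contact_force: [-0.1, -0.4, -0.2]
gripper_width: 0.0384
```

```bash
python3 - <<'E'
from h import *
dial(.1,0)
a=grab('scene');b=grab('top')
A=a['pixels'][220:340,260:380];B=b['pixels'][120:240,280:400]
cv2.imwrite('pics/g8.png',cv2.resize(np.hstack([A,B]),(800,400),interpolation=2))
E
```

```text
t 22.0 pos [ 0.4287 -0.1988  0.1587] turn [-0.14  0.    0.  ] shift [0.0987 0.0002 0.0923] w 0.0384 F [-0.1 -0.4 -0.2]
h now 0.19226755152487013 Fn 0.04096654188216222
```

View pics/g8.png

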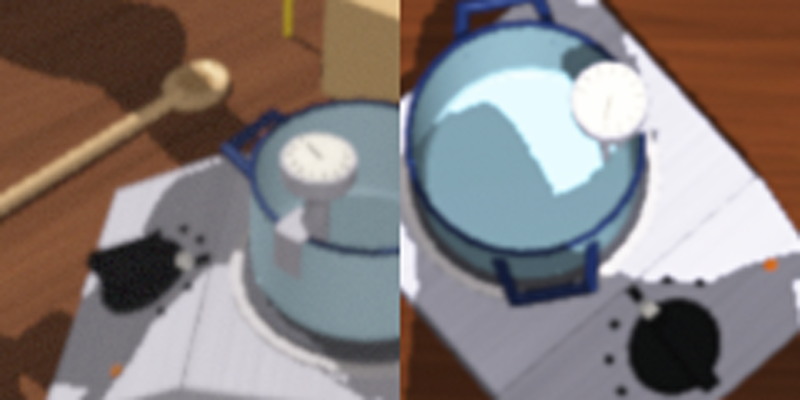

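Final view: the white pointer at top crop (650,308) lines up with the long bar (635,293), and the thermometer head is at (609,101)/(318,155), seated upright. I'll quantify.

```bash
python3 - <<'E'
from h import *
a=grab('scene');b=grab('top');k=10/3
ua=lambda u,v:(260+(u+.5)/k-.5,220+(v+.5)/k-.5); ub=lambda u,v:(280+(u-400+.5)/k-.5,120+(v+.5)/k-.5)
for d in(-6,0,6):
  t=np.radians(d);x=P+.006*n+.041*(np.cos(t)*up+np.sin(t)*right);q=proj(b,x);r=proj(a,x);print(d,((q-[280,120])*k+[400,0]).round(1),((r-[260,220])*k).round(1))
# white-pointer centroid near expected place: grayer-bright blob inside dark dial surroundings
pt,e=tri(a,ua(185,258),b,ub(650,308));v=pt-P;print('tri',e,v@n,np.degrees(np.arctan2(v@right,v@up)))
o,dd=ray(b,*ub(650,308));s=(P+.007*n-o)@n/(dd@n);v=o+s*dd-P;print('top',np.degrees(np.arctan2(v@right,v@up)),np.hypot(v@right,v@up))
for w in((635,293),):
  o,dd=ray(b,*ub(*w));s=(P+.002*n-o)@n/(dd@n);v=o+s*dd-P;print('mark',np.degrees(np.arctan2(v@right,v@up)))
o,dd=ray(a,*ua(185,258));s=(P+.007*n-o)@n/(dd@n);v=o+s*dd-P;print('scene',np.degrees(np.arctan2(v@right,v@up)))
print('head',tri(a,ua(318,155),b,ub(609,101)))
rc=[onz(b,*ub(*p),.17)[:2] for p in((408,140),(646,140),(527,22),(527,254))];print('pot',np.mean(rc,0))
th=np.arctan2(.577,.6458);print('plate guess x=.042..0.062',[np.array([.6513,.0001])+d*np.array([np.cos(th),np.sin(th)]) for d in(.04,.05,.06)])
E
```

```text
-6 [641.6 309.7] [182.9 254.5]
0 [645.9 305.6] [182.1 258.4]
6 [650.5 302.1] [180.8 262.5]
tri 0.003613417049835445 0.007577511323942854 0.4238192419232528
top 1.495624586644466 0.039235524239037964
mark -0.4258097244698482
scene 0.126083234808851
head (array([ 0.69161464, -0.02222558,  0.21942527]), np.float64(0.0017679522090751222))
pot [0.68095703 0.03019002]
plate guess x=.042..0.062 [array([0.68112849, 0.02675073]), array([0.68858561, 0.03341341]), array([0.69604273, 0.04007609])]
```

```bash
python3 -c "
from plant import env
print(env.sense()['contact_force'],env.job_done())"
```

```text
the job is handed in; nothing more can be done
[ 0.24384034  0.80303255 -0.29563899] None
```

The job is handed in: the thermometer is in the pot's sleeve, the dial is at the long bar, and the arm is clear with nothing held. No verdict was reported. About 22 s of the 64 s were used.

**Thermometer:** I took the steel one from the block's middle hole and held it all the way down until the collar was about 1 mm above the sleeve mouth. The jaw width stayed at about 48 mm, and the sleeve gave no noticeable resistance. The last view shows it upright, with the top of its head at z = 0.2194 m (0.219 m expected when fully home). Its head centre is about 2 mm from the sleeve mouth.

**Dial:** I turned it 54° clockwise. The pointer now measures between 0.1° and 1.5° from the bar, depending on the view (limit 6°).

**Pot:** Its rim centre moved about 1 mm. I inferred the plate's centre rather than seeing it. For likely positions along the hotplate's centreline, the pot is about 3 to 18 mm off, under the 20 mm limit, but this check is loose at the far end.

**Other kitchen things:** The arm passed clear of them and felt no contact, but I did not measure their positions again at the end.

**One disagreement:** In the pictures the fingertips stood about 25 mm behind the reported TCP. I set the grip depths by the pictures and the force reading instead, and both grasps held.

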